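# Prop the pot lid ajar on the turner

### The arm

A 6-joint arm with a two-finger parallel gripper is mounted at the origin on the work surface. World frame = base frame: x ahead of the robot, y to its left, z up, the work surface at z = 0. Lengths are in mm, angles in rad, forces in N, time in s.
With the tool pointing down it reaches from about 350 to 775 mm from the base axis. Payload 7.3 kg.
Tool frame: the origin (TCP) lies on the centre line of the jaws, within the pads' length; the fingertips stand 14 mm ahead of it and the grasp point (between the pads) lies 5 mm behind it; z points along the fingers, y is the line along which they close (so a half turn about z gives the same grasp; the last joint's range is limited). The gripper opens to 92 mm and grips with 3 to 60 N. Pads are 19 mm wide; open, the fingers measure 130 mm over their backs; the gripper's body (75 mm by 190 mm) begins 47 mm behind the grasp point.
Start: joints at [-1.399, 0.342, 1.524, -0, 1.275, -0.146], TCP at [164.073, -498.722, 240.741] pointing down, gripper open.
Joint ranges: [-2.53, 2.53], [-0.77, 2.02], [0.04, 2.7], [-1, 4.14], [0.28, 2.66], [-3.11, 3.11]. Speed limits (rad/s): [2.57, 2.57, 3.14, 3.14, 3.14, 3.14].

### API

Orientations are given as [roll, pitch, yaw] about the fixed x, y, z axes, in that order (R = Rz(yaw) Ry(pitch) Rx(roll)).
In Python, from plant import get_obs, capture, bot, spot_in, trace, pinpoint gives the robot as it stands.
- The arm moves only by the tool play_rows, never from a script. Its argument "rows" is a list of rows, each a list of 2 entries, a list of its own where there are three numbers: the shift along the world's x, y, z in units of 3 cm (1.0 is 3 cm), then the turn, a rotation vector about the world's x, y, z in units of 8 degrees (1.0 is 8 degrees). A call has 1 to 12 rows; each row shifts and turns the commanded pose from where the row before left it; what a row does not reach is not made up. A row lasts 1/8 s, in which the tool goes at most 62.5 mm and 10.7 degrees, less where a joint would pass 70% of its speed; a pose out of reach is approached as far as the arm can. A call with a number of a shift or a turn outside -1 to 1 is refused whole. A call with a gripper value outside its range is refused whole. "hand" is the opening, from -1 (shut) to 1 (fully open), set as the call begins (left out, the last holds). The fingers move at their own pace and stop on an object; the grip force is fixed at half the most. Time passes only in rows, so rows that do not move let the fingers close. It gives the time, the measured TCP pose, the force, the opening and the grip force at its end, in the units of the state.
- get_obs(): the state, without advancing time (a new reading comes with each control period).
- capture(name): name is "side" or "top" or "wrist"; returns a dict with "frame" (420x560x3 uint8, red, green, blue), "fov_y" (degrees; the focal length in pixels is half the picture's height over the tangent of half this angle, whatever the lens; pixels are square), "cx", "cy" (the principal point, pixels), "rvec" (rotation vector, rad) and "tvec" (3), from world to camera coordinates, as OpenCV has them; the wrist camera has in their place "hand_eye" (4x4, takes a point from camera to tool coordinates, whose origin is the TCP and whose axes are the flange's). Camera axes: x right, y down, z forward; pixel columns grow to the right and rows downward; lengths in mm; the calibration is good to about 2 mm. A picture is of the moment at which its call begins: read the wrist's pose just before it. There is no depth.
- bot.close_job(): hands the job in; it is judged then, once.
Trained networks look in the newest picture that a camera, given by its name, has taken for a name from the list of things; names that differ only in an ending like _2 or _b are one class to them, and where a whole thing is asked for, a point or a joint stands for the part that bears it (a point fixed in the world has none). Each returns a list of dicts, best first, with "p" (0 to 1); they miss things now and then, are a little off and sometimes report something else, mostly with a low value. They report only what shows in the picture. A call takes as long as a camera call. They do not tell look-alikes from the thing itself.
- spot_in(query, camera): "at" ([row, column] in pixels, amid what is visible of it).
- trace(query, camera): "mask" (420x560 bool, what is visible of it) and "at" ([row, column] in pixels, amid what is visible of it).
- pinpoint(query, camera): "at" ([row, column] in pixels: a listed point, or the origin of a listed thing).
The state is a dict: "time": time; "joint_positions": joint angles; "dq": joint speeds; "tau": joint torques, N m; "tool_pos": TCP position; "tcp_rot": TCP orientation; "contact_force": force on the tool from outside, world axes, zero at the start; "moment": the same for the moment, N m; "grip_width": finger opening in mm; "finger_force": force on a finger pad.
Only numpy, scipy, OpenCV 4.12 (cv2) and the standard library are available. Lean on these libraries where they do the work, as an engineer would, in place of code of your own. Each camera call takes 0.05 s, during which the arm holds its last target. There are 200 camera calls.

### The job

The covered pot is about to boil over: prop its lid ajar. Take the lid off, lay the slotted wooden turner flat across the middle of that pot's rim so that it bridges the mouth, then put the lid back centred over that pot, knob up, resting on the turner. Leave both pots standing where they are, and do not disturb the funnel, the spoon or the tin.

Things in the scene. Friction and masses are not known exactly. Their poses are not given: they have to be found in the camera images.
- potA: (sizes in mm) aluminium pot on a burner, open-topped, outer diameter 140, height 85, wall 3; two small ear handles 65 up reach 92 from its axis along its own +x and -x. Origin: centre of its underside, z up; the rim is 85 above it. One of two alike pots: one carries the lid, the other has the funnel standing in it; which is which changes.
- potB: (sizes in mm) aluminium pot on a burner, open-topped, outer diameter 140, height 85, wall 3; two small ear handles 65 up reach 92 from its axis along its own +x and -x. Origin: centre of its underside, z up; the rim is 85 above it. The other of the two alike pots.
- lid: (sizes in mm) flat-bottomed steel pot lid, diameter 154, 4 thick at the edge and 13 at the middle, with a black knob (diameter 28, from 22 to 50 above the underside) on a thinner stem. Origin: centre of the underside, z up. At the start it lies on one of the pots. 0.2 to 0.33 kg.
- lid_knob (a point): (sizes in mm) middle of the lid's knob, 36 above the lid's underside: the point to grip.
- turner: (sizes in mm) slotted wooden turner lying flat on the hob plate (6 above the work surface), between the burners or to their left: handle 22 wide, 10 thick; blade 60 wide, 7 thick, three slots; undersides level. Origin: underside of the handle at its balance point; +x to the blade, z up. Handle reaches 151 back from the origin; blade starts 39 ahead, ends 124 ahead.
- funnel: (sizes in mm) red plastic funnel standing mouth down inside the uncovered pot, mouth diameter 90, 115 high, so it sticks out of the pot by about 34. Origin: centre of its mouth, z up. To be left alone.
- spoon: (sizes in mm) wooden spoon about 250 long lying on the hob plate where the turner does not lie, along its own x, origin under its middle. To be left alone.
- jar: (sizes in mm) closed food tin, diameter 72, 120 high, standing on a burner; origin centre of its underside. To be left alone.
- burner4: (sizes in mm) the one burner with nothing on it: four dark bars in a cross, top 30 above its origin, reaching 82 from its centre; the four burners are alike and stand in a rectangle. Origin: its centre, on the hob plate. A good place to park the lid.
There are look-alikes about, which are no part of the job. Leave any green look-alike of the lid alone.

How it is judged (in metres and radians):
At the end, for the whole second after the job is handed in: Turner level (0.1 rad) across the funnel-less pot's rim, balance point within 55 mm of its axis; lid on the turner, within 30 mm of that axis, 3-18 mm above the rim, tilt under 0.25 rad; both at rest. Pots upright, moved under 40 mm; funnel, tin upright, spoon: all under 30 mm (((horizontal distance between funnel and potB below 0.06 m and horizontal distance between turner and potA below 0.055 m and z of turner in the frame of potA between 0.081 and 0.09 m and angle between turner's own z axis and vertical below 0.1 rad and contact force between turner and potA above 0.2 N and horizontal distance between lid and potA below 0.03 m and z of lid in the frame of potA between 0.088 and 0.103 m and angle between lid's own z axis and vertical below 0.25 rad and contact force between lid and turner above 0.2 N) or (horizontal distance between funnel and potA below 0.06 m and horizontal distance between turner and potB below 0.055 m and z of turner in the frame of potB between 0.081 and 0.09 m and angle between turner's own z axis and vertical below 0.1 rad and contact force between turner and potB above 0.2 N and horizontal distance between lid and potB below 0.03 m and z of lid in the frame of potB between 0.088 and 0.103 m and angle between lid's own z axis and vertical below 0.25 rad and contact force between lid and turner above 0.2 N)) and distance of each of funnel, spoon, jar from where it was at the start of the episode below 0.03 m and distance of each of potA, potB from where it was at the start of the episode below 0.04 m and angle between each of potA, potB, funnel, jar's own z axis and vertical below 0.1 rad and linear speed of each of lid, turner below 0.02 m/s); the robot touches nothing.
It fails at once if the funnel is disturbed (distance of funnel from where it was at the start of the episode above 0.03 m).
It fails at once if the spoon is disturbed (distance of spoon from where it was at the start of the episode above 0.03 m).
It fails at once if the tin is disturbed (distance of jar from where it was at the start of the episode above 0.03 m).
It fails at once if a pot is shifted or tipped (distance of any of potA, potB from where it was at the start of the episode above 0.04 m or angle between any of potA, potB's own z axis and vertical above 0.3 rad).
It also fails if it takes over 69 s, if anything falls off the work surface, if the arm or the gripper's body presses on something with over 40 N, if the wrist force passes 120 N, or if a joint passes its speed limit or range.

## Working session

There is one attempt and no reset: what is moved stays moved. The work goes in short steps, Python scripts to look and compute and a tool call to move; the robot and the scene stay as the last step left them, time stands still between calls to the robot, and variables do not carry over. Pictures are saved under pics/ and viewed, at most 10 in all, crops included, and the job is handed in when it is done.

Besides the shell and the picture viewer there is one more tool, called after "Emit:" as name(argument=value, ...) on one line, values as JSON. play_rows: Moves the arm, as the interface text tells. Shifts and turns lie within -1 to 1; 1 stands for 3 cm of shift or 8 degrees of turn. Its arguments: {"type":"object","properties":{"rows":{"type":"array"},"hand":{"type":"number"}},"required":["rows"]}

```bash
mkdir -p pics
cat > h.py <<'E'
import numpy as np, cv2
from plant import get_obs, capture, bot, spot_in, trace, pinpoint
from scipy.spatial.transform import Rotation as Rn
def cam(c):
    f=c["frame"].shape[0]/2/np.tan(np.radians(c["fov_y"])/2)
    K=np.array([[f,0,c["cx"]],[0,f,c["cy"]],[0,0,1]])
    if "rvec" in c:
        R=cv2.Rodrigues(np.array(c["rvec"],float))[0];t=np.array(c["tvec"],float).ravel()
    else:
        s=c["obs"];H=np.array(c["hand_eye"]);T=np.eye(4);T[:3,:3]=Rn.from_euler('xyz',s["tcp_rot"]).as_matrix();T[:3,3]=s["tool_pos"]
        M=np.linalg.inv(T@H);R=M[:3,:3];t=M[:3,3]
    return K,R,t
def at_z(c,rc,z):
    K,R,t=cam(c);d=R.T@np.linalg.inv(K)@np.array([rc[1],rc[0],1.]);o=-R.T@t
    return (o+d*(z-o[2])/d[2])[:3]
def proj(c,p):
    K,R,t=cam(c);q=K@(R@np.array(p,float)+t);return q[1]/q[2],q[0]/q[2]
def shot(n):
    s=get_obs();c=capture(n);c["obs"]=s;return c
def save(c,n,crop=None,k=1):
    f=c["frame"]
    if crop: f=f[crop[0]:crop[1],crop[2]:crop[3]]
    cv2.imwrite(f"pics/{n}.png",cv2.resize(f[:,:,::-1],None,fx=k,fy=k,interpolation=cv2.INTER_CUBIC))
E
python3 - <<'E'
from h import *
Z=dict(potA=121,lid=130,lid_knob=157,turner=6,funnel=40,spoon=6,jar=36,burner4=6)
fr=[]
for n in("top","side"):
    c=shot(n);fr.append(c);print(n,c["fov_y"],-cam(c)[1].T@cam(c)[2])
    for q in Z:
        for r in pinpoint(q,n)[:4]: print(q,np.round(r["at"]),round(r["p"],2),at_z(c,r["at"],Z[q]).round()[:2])
im=np.vstack([cv2.resize(f["frame"],(560,420)) for f in fr])
cv2.imwrite("pics/a.png",cv2.resize(fr[0]["frame"][:,:,::-1],(800,600)))
cv2.imwrite("pics/b.png",cv2.resize(fr[1]["frame"][:,:,::-1],(800,600)))
E
```

```text
top 47.93349832275646 [ 279.10129268 -143.85255899 1826.10752606]
potA [175. 197.] 0.95 [638. 150.]
lid [235. 291.] 0.95 [ 425. -197.]
lid [265. 406.] 0.8 [ 326. -609.]
lid [177. 198.] 0.53 [630. 148.]
lid_knob [262. 411.] 0.87 [ 336. -622.]
lid_knob [217. 392.] 0.69 [ 494. -557.]
lid_knob [236. 292.] 0.64 [ 418. -201.]
turner [207. 243.] 0.92 [541. -13.]
funnel [174. 199.] 0.87 [660. 157.]
spoon [217. 150.] 0.73 [492. 345.]
jar [178. 295.] 0.9 [ 651. -213.]
burner4 [234. 193.] 0.94 [431. 176.]
side 43.501710687217795 [ -32.10403368  727.92698207 1315.16922449]
potA [276. 168.] 0.55 [617. 203.]
lid [153. 332.] 0.75 [ 452. -445.]
lid [156. 382.] 0.71 [ 303. -514.]
lid [204. 303.] 0.64 [ 424. -204.]
lid_knob [200. 302.] 0.89 [ 424. -194.]
lid_knob [147. 385.] 0.85 [ 304. -529.]
lid_knob [147. 331.] 0.62 [ 453. -443.]
turner [258. 243.] 0.56 [523. -17.]
turner [198. 301.] 0.52 [ 489. -320.]
funnel [279. 169.] 0.56 [649. 173.]
spoon [364. 179.] 0.96 [483. 353.]
jar [193. 241.] 0.65 [ 660. -216.]
burner4 [317. 234.] 0.63 [436. 165.]
```

View pics/a.png

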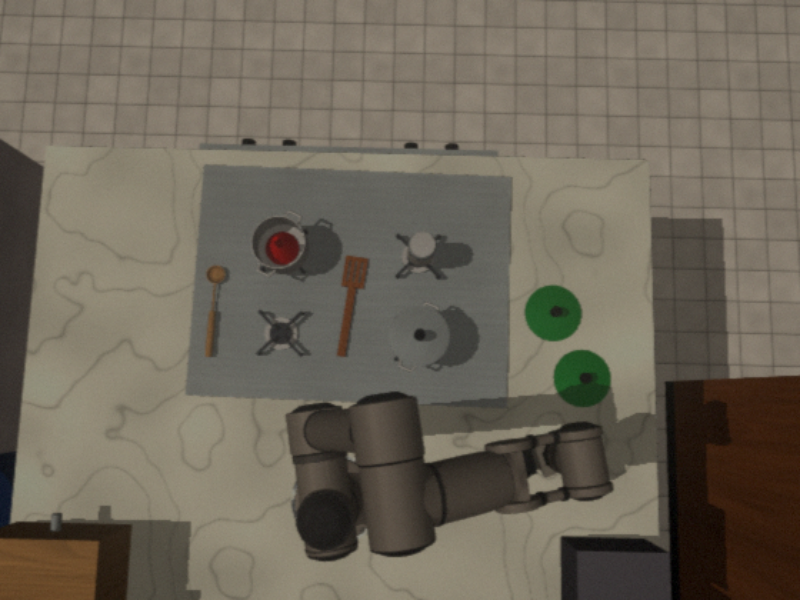

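View pics/b.png

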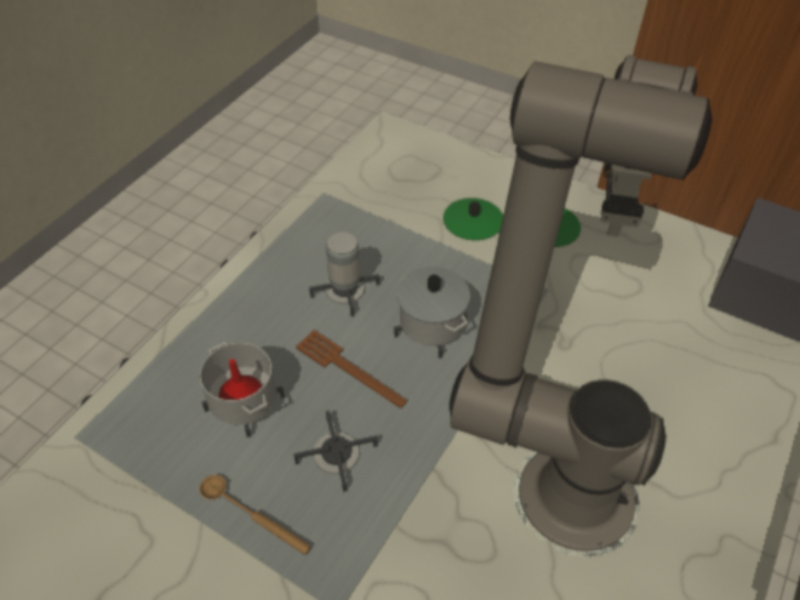

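The only steel lid is at top px (235,291), the grey disc on the pot. The other two, at (217,387) and (265,407), are green look-alikes lying on the table, so I'm leaving them. The turner is at (207,243), with a slotted blade at its far end. The spoon is at (217,150) and burner4 at (234,193). Next is a confirming crop and the geometry.

Run:
```python
from h import *
from scipy.optimize import least_squares
ct=shot("top");cs=shot("side")
def tri(pt,ps):
    return least_squares(lambda p:np.r_[np.subtract(proj(ct,p),pt),np.subtract(proj(cs,p),ps)],[450,0,50]).x.round(1)
def near(q,n,c,xy,z):
    r=[a for a in pinpoint(q,n)]; pr=proj(c,[*xy,z]); r=[a["at"] for a in r if np.hypot(*np.subtract(a["at"],pr))<15]
    return r[0] if r else None
for q,xy,z in(("lid_knob",(421,-198),157),("burner4",(432,171),6),("turner",(535,-15),6),("potA",(640,150),36),("jar",(655,-214),36),("spoon",(488,350),6)):
    a,b=near(q,"top",ct,xy,z),near(q,"side",cs,xy,z);print(q,a,b,tri(a,b) if a is not None and b is not None else None)
for n,c in(("top",ct),("side",cs)):
    for r in trace("turner",n)[:3]:
        ys,xs=np.nonzero(r["mask"]);P=np.array([at_z(c,p,14)[:2] for p in zip(ys,xs)])
        m=P.mean(0);u=np.linalg.svd(P-m,full_matrices=0)[2][0];u*=np.sign(u[0]);s=(P-m)@u
        print("turner",n,round(r["p"],2),len(P),m.round(1),"dir",np.degrees(np.arctan2(u[1],u[0])).round(1),"ends",(m+u*s.min()).round(),(m+u*s.max()).round())
w=shot("wrist");print(np.array(w["hand_eye"]).round(2),w["fov_y"]);s=get_obs();print(s["tool_pos"],s["tcp_rot"],s["time"])
save(ct,"c",(140,300,170,430),3)
```

```text
lid_knob [235.7, 293.9] [199.5, 301.4] [ 426.4 -205.3  145.8]
burner4 None [320.0, 236.3] None
turner [210.7, 244.5] [257.0, 245.6] [520.1 -21.5   8.4]
potA [172.0, 197.7] [274.5, 166.2] [668.2 164.4  37.3]
jar [177.9, 294.1] [192.9, 241.1] [ 652.  -207.9   46. ]
spoon [214.5, 148.3] [363.9, 178.1] [494.1 352.5  -8. ]
turner top 0.67 625 [542.5 -23. ] dir -7.5 ends [375.  -1.] [647. -37.]
turner top 0.67 1345 [ 434.1 -210.3] dir 51.7 ends [ 385. -272.] [ 484. -147.]
turner side 0.76 985 [531.8 -18.1] dir -6.7 ends [373.   1.] [649. -32.]
[[   0.     -0.96   -0.26   71.52]
 [   1.      0.     -0.      0.38]
 [   0.     -0.26    0.96 -143.76]
 [   0.      0.      0.      1.  ]] 62.20088980259906
[ 164.05426295 -498.70891467  240.73254439] [3.14157006e+00 2.84486328e-05 3.17783110e-01] 1.75
```

View pics/c.png

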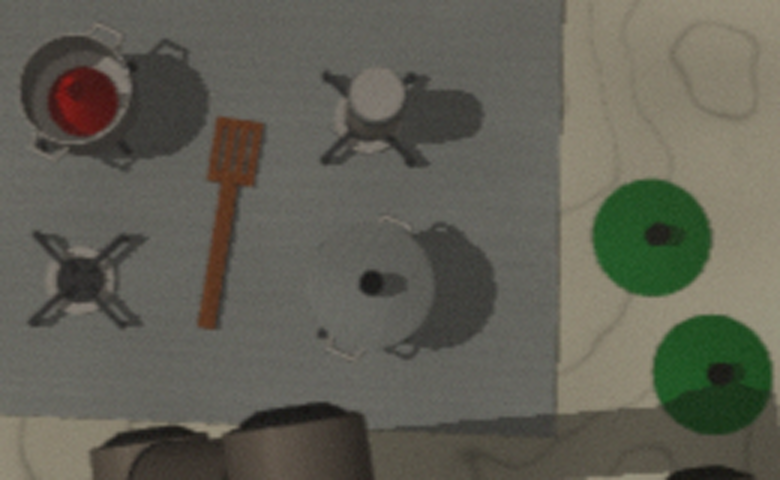

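The crop confirms it: the steel lid on the pot has its knob at px (234,294), and the green discs are lying on the table. I'll move above it.

Emit:
play_rows(rows=[[[0.86,0.98,0.1],[0,0,-0.32]],[[0.86,0.98,0.1],[0,0,-0.32]],[[0.86,0.98,0.1],[0,0,-0.32]],[[0.86,0.98,0.1],[0,0,-0.32]],[[0.86,0.98,0.1],[0,0,-0.32]],[[0.86,0.98,0.1],[0,0,-0.32]],[[0.86,0.98,0.1],[0,0,-0.32]],[[0.86,0.98,0.1],[0,0,-0.3]],[[0.86,0.98,0.1],[0,0,-0.3]],[[0.86,0.98,0.1],[0,0,-0.3]],[[0,0,0],[0,0,0]],[[0,0,0],[0,0,0]]], hand=1)

```text
time: 3.25
tool_pos: [421.8, -205.0, 270.6]
tcp_rot: [3.141, 0.0, -0.12]
contact_force: [-0.6, -0.7, -0.0]
grip_width: 91.6
finger_force: 0.0
```

Run:
```python
from h import *
w=shot("wrist");s=w["obs"];print(s["tool_pos"],s["tcp_rot"],s["time"])
for q,z in(("lid_knob",157),("lid",121),("turner",6),("potA",36)):
    for r in pinpoint(q,"wrist")[:3]: print(q,r["at"],r["p"],at_z(w,r["at"],z).round(1))
for r in trace("lid","wrist")[:2]:
    ys,xs=np.nonzero(r["mask"]);print("mask",len(ys),xs.min(),xs.max(),ys.min(),ys.max())
g=w["frame"].max(2);print("dark")
save(w,"d",None,1.4)
```

```text
[ 421.76023083 -204.95415068  270.64787859] [ 3.14118187e+00  4.36777657e-04 -1.19739848e-01] 3.25
lid_knob [207.1, 277.6] 0.69 [ 427.5 -206.2  157. ]
lid [198.8, 280.2] 0.93 [ 425.5 -208.3  121. ]
turner [107.8, 101.2] 0.66 [527.  -18.7   6. ]
mask 2619 529 559 11 127
mask 25020 187 367 105 280
dark
```

View pics/d.png

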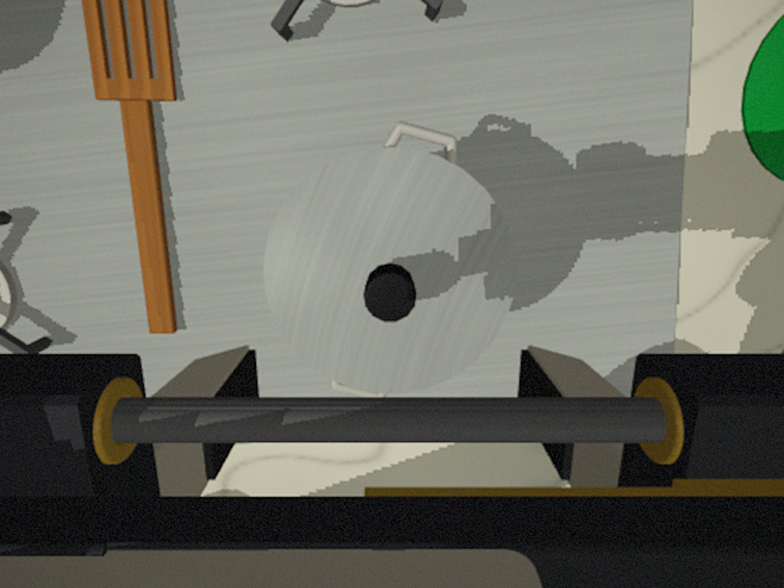

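View (389,292), px (208,278), shows the knob, so it is at about (427,-206). I'll descend and grip it.

Emit:
play_rows(rows=[[[0.1,-0.03,-0.78],[0,0,0]],[[0.07,0,-0.78],[0,0,0]],[[0,0,-0.78],[0,0,0]],[[0,0,-0.78],[0,0,0]],[[0,0,-0.5],[0,0,0]],[[0,0,-0.25],[0,0,0]],[[0,0,0],[0,0,0]],[[0,0,0],[0,0,0]]])

```text
time: 4.55
tool_pos: [427.5, -205.9, 155.3]
tcp_rot: [3.141, -0.001, -0.121]
contact_force: [0.1, -0.3, -0.6]
grip_width: 91.7
finger_force: 0.0
```

Emit:
play_rows(rows=[[[0,0,0],[0,0,0]],[[0,0,0],[0,0,0]],[[0,0,0],[0,0,0]],[[0,0,0],[0,0,0]],[[0,0,0],[0,0,0]],[[0,0,0],[0,0,0]],[[0,0,0],[0,0,0]],[[0,0,0],[0,0,0]]], hand=-1)

```text
time: 5.55
tool_pos: [427.2, -205.7, 154.6]
tcp_rot: [3.141, 0.0, -0.121]
contact_force: [-0.2, -0.8, 0.9]
grip_width: 27.2
finger_force: 30.0
```

Gripped at 27 mm. I'll lift and carry it to burner4.

Emit:
play_rows(rows=[[[0,0,0.4],[0,0,0]],[[0,0,0.7],[0,0,0]],[[0,0,0.9],[0,0,0]],[[0,0,0],[0,0,0]],[[0,0,0],[0,0,0]]])

```text
time: 6.18
tool_pos: [426.7, -205.3, 214.0]
tcp_rot: [-3.141, 0.001, -0.121]
contact_force: [-0.2, -0.4, -3.1]
grip_width: 27.5
finger_force: 30.0
```

Run:
```python
from h import *
c=shot("top");s=shot("side")
for r in pinpoint("burner4","top")[:2]: print(r["at"],r["p"],at_z(c,r["at"],6),at_z(c,r["at"],36))
for r in pinpoint("burner4","side")[:2]: print(r["at"],r["p"],at_z(s,r["at"],6),at_z(s,r["at"],36))
```

```text
[232.3, 195.9] 0.64 [436.59508479 165.81578053   6.        ] [433.99918663 160.7116589   36.        ]
[318.1, 233.9] 0.66 [433.28310927 167.4684346    6.        ] [422.61862524 180.31150798  36.        ]
```

Emit:
play_rows(rows=[[[0.02,1,0],[0,0,0]],[[0.02,1,0],[0,0,0]],[[0.02,1,0],[0,0,0]],[[0.02,1,0],[0,0,0]],[[0.02,1,0],[0,0,0]],[[0.02,1,0],[0,0,0]],[[0.02,1,0],[0,0,0]],[[0.02,1,0],[0,0,0]],[[0.02,1,0],[0,0,0]],[[0.02,1,0],[0,0,0]],[[0.02,1,0],[0,0,0]],[[0.02,1,0],[0,0,0]]])

```text
time: 7.88
tool_pos: [434.1, 155.3, 214.1]
tcp_rot: [3.141, 0.001, -0.121]
contact_force: [0.7, 0.0, -2.3]
grip_width: 27.4
finger_force: 30.0
```

Emit:
play_rows(rows=[[[0,0.37,-0.5],[0,0,0]],[[0,0,-1],[0,0,0]],[[0,0,-1],[0,0,0]],[[0,0,-1],[0,0,0]],[[0,0,-0.5],[0,0,0]],[[0,0,-0.3],[0,0,0]],[[0,0,0],[0,0,0]],[[0,0,0],[0,0,0]]])

```text
time: 8.88
tool_pos: [434.8, 165.4, 86.1]
tcp_rot: [-3.141, -0.001, -0.121]
contact_force: [-0.1, 0.6, -2.2]
grip_width: 27.3
finger_force: 30.0
```

Emit:
play_rows(rows=[[[0,0,-0.3],[0,0,0]],[[0,0,-0.15],[0,0,0]],[[0,0,-0.08],[0,0,0]],[[0,0,0],[0,0,0]],[[0,0,0],[0,0,0]]])

```text
time: 9.5
tool_pos: [434.4, 165.5, 69.7]
tcp_rot: [3.142, -0.0, -0.121]
contact_force: [0.3, -0.5, -2.4]
grip_width: 27.5
finger_force: 30.0
```

Emit:
play_rows(rows=[[[0,0,-0.05],[0,0,0]],[[0,0,-0.03],[0,0,0]],[[0,0,0],[0,0,0]],[[0,0,0],[0,0,0]]])

```text
time: 10.0
tool_pos: [434.6, 165.5, 69.5]
tcp_rot: [-3.141, -0.002, -0.12]
contact_force: [-7.1, -2.0, 23.5]
grip_width: 27.2
finger_force: 30.0
```

Seated on the burner. I'll release, rise, and go above the turner.

Emit:
play_rows(rows=[[[0,0,0.03],[0,0,0]],[[0,0,0],[0,0,0]],[[0,0,0],[0,0,0]],[[0,0,0],[0,0,0]],[[0,0,0.6],[0,0,0]],[[0,0,1],[0,0,0]],[[0,0,1],[0,0,0]],[[0,0,1],[0,0,0]],[[0.3,-0.9,1],[0,0,0]],[[0.4,-1,1],[0,0,0]],[[0.4,-1,1],[0,0,0]],[[0.5,-1,0],[0,0,0]]], hand=1)

```text
time: 11.5
tool_pos: [483.7, 47.5, 268.6]
tcp_rot: [-3.141, -0.005, -0.12]
contact_force: [0.7, -0.4, -0.4]
grip_width: 91.6
finger_force: 0.0
```

Emit:
play_rows(rows=[[[0.4,-1,0],[0,0,0]],[[0.4,-1,0],[0,0,0]],[[0,0,0],[0,0,0]],[[0,0,0],[0,0,0]]])

```text
time: 12.0
tool_pos: [506.0, -11.1, 266.0]
tcp_rot: [-3.141, 0.001, -0.121]
contact_force: [-0.2, 0.0, -0.4]
grip_width: 91.7
finger_force: 0.0
```

Run:
```python
from h import *
w=shot("wrist");s=w["obs"];print(s["tool_pos"],s["tcp_rot"],s["time"])
for q,z in(("lid_knob",72),("turner",6),("potA",36),("potA",121)):
    for r in pinpoint(q,"wrist")[:3]: print(q,z,r["at"],r["p"],at_z(w,r["at"],z).round(1))
for r in trace("turner","wrist")[:2]:
        ys,xs=np.nonzero(r["mask"]);P=np.array([at_z(w,p,15)[:2] for p in zip(ys,xs)])
        m=P.mean(0);u=np.linalg.svd(P-m,full_matrices=0)[2][0];u*=np.sign(u[0]);t=(P-m)@u
        print("turner",round(r["p"],2),len(P),m.round(1),"dir",np.degrees(np.arctan2(u[1],u[0])).round(1),"ends",(m+u*t.min()).round(),(m+u*t.max()).round())
save(w,"e",None,1.4)
```

```text
[506.02395512 -11.07898065 265.95750513] [-3.14123281e+00  9.23015953e-04 -1.20855138e-01] 12.0
lid_knob 72 [278.6, 119.6] 0.56 [433.6 166.   72. ]
turner 6 [158.7, 281.6] 0.94 [531.2 -19.3   6. ]
turner 0.91 6966 [553.2 -23.8] dir -7.4 ends [381.  -1.] [650. -36.]
turner 0.74 6443 [461.9 170.4] dir 77.3 ends [444.  89.] [480. 248.]
```

View pics/e.png

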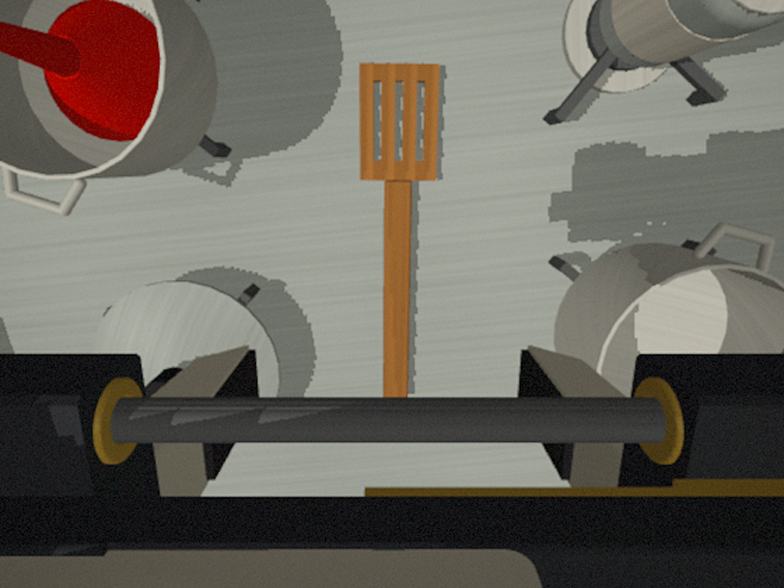

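Turner blade tip at view (400,64), blade start at (398,180) and handle running down column 397. I'll compute the exact pose from these.

Run:
```python
from h import *
w=shot("wrist")
a=at_z(w,(64/1.4,400/1.4),13);b=at_z(w,(180/1.4,398/1.4),13);c=at_z(w,(300/1.4,397.5/1.4),16)
print(a,b,c,np.linalg.norm(a-b));u=(a-c)[:2];u/=np.linalg.norm(u);print(np.degrees(np.arctan2(u[1],u[0])),a[:2]-124*u,b[:2]-39*u)
```

```text
[648.52614906 -37.06299859  13.        ] [565.02527635 -26.04398302  13.        ] [467.88528369 -14.49174675  16.        ] 84.22478522958204
-7.122250492447146 [525.48295003 -21.68863119] [526.32620569 -21.2084965 ]
```

Emit:
play_rows(rows=[[[0.4,-0.2,-0.9],[0,0,0]],[[0.27,-0.15,-1],[0,0,0]],[[0,0,-1],[0,0,0]],[[0,0,-1],[0,0,0]],[[0,0,-1],[0,0,0]],[[0,0,-1],[0,0,0]],[[0,0,-1],[0,0,0]],[[0,0,-0.7],[0,0,0]],[[0,0,-0.4],[0,0,0]],[[0,0,0],[0,0,0]],[[0,0,0],[0,0,0]]])

```text
time: 13.72
tool_pos: [527.1, -22.1, 27.0]
tcp_rot: [3.141, -0.002, -0.121]
contact_force: [0.9, 0.1, 1.3]
grip_width: 91.7
finger_force: 0.0
```

Emit:
play_rows(rows=[[[0,0,-0.12],[0,0,0]],[[0,0,0],[0,0,0]]])

```text
time: 13.98
tool_pos: [526.5, -22.0, 22.8]
tcp_rot: [3.141, -0.0, -0.121]
contact_force: [0.3, -0.0, -0.1]
grip_width: 91.7
finger_force: 0.0
```

Emit:
play_rows(rows=[[[0,0,0],[0,0,0]],[[0,0,0],[0,0,0]],[[0,0,0],[0,0,0]],[[0,0,0],[0,0,0]],[[0,0,0],[0,0,0]],[[0,0,0],[0,0,0]],[[0,0,0],[0,0,0]],[[0,0,0],[0,0,0]]], hand=-1)

```text
time: 14.98
tool_pos: [526.5, -22.0, 22.6]
tcp_rot: [3.141, 0.0, -0.121]
contact_force: [-0.4, 0.3, -0.1]
grip_width: 21.5
finger_force: 30.0
```

Emit:
play_rows(rows=[[[0,0,0.5],[0,0,0]],[[0,0,1],[0,0,0]],[[0,0,1],[0,0,0]],[[0,0,1],[0,0,0]],[[0,0,1],[0,0,0]],[[0,0,1],[0,0,0]],[[0,0,0.5],[0,0,0]],[[0,0,0],[0,0,0]],[[0,0,0],[0,0,0]]])

```text
time: 16.1
tool_pos: [525.8, -21.9, 201.6]
tcp_rot: [-3.142, 0.002, -0.121]
contact_force: [-0.5, -0.3, -1.1]
grip_width: 21.3
finger_force: 30.0
```

Run:
```python
from h import *
for n in("top","side"):
    c=shot(n)
    for r in pinpoint("potA",n)[:3]: print(n,"pin",r["at"],round(r["p"],2),at_z(c,r["at"],36).round(1))
    for r in trace("potA",n)[:3]:
        ys,xs=np.nonzero(r["mask"]);print(n,"trace",r["at"],round(r["p"],2),len(ys),ys.min(),ys.max(),xs.min(),xs.max())
    if n=="top": save(c,"f",(190,280,240,345),7)
```

```text
top pin [177.8, 199.5] 0.81 [645.1 156.3  36. ]
top trace [176.4, 292.1] 0.69 393 162 187 286 305
side trace [259.6, 165.9] 0.85 2034 239 296 140 193
```

View pics/f.png

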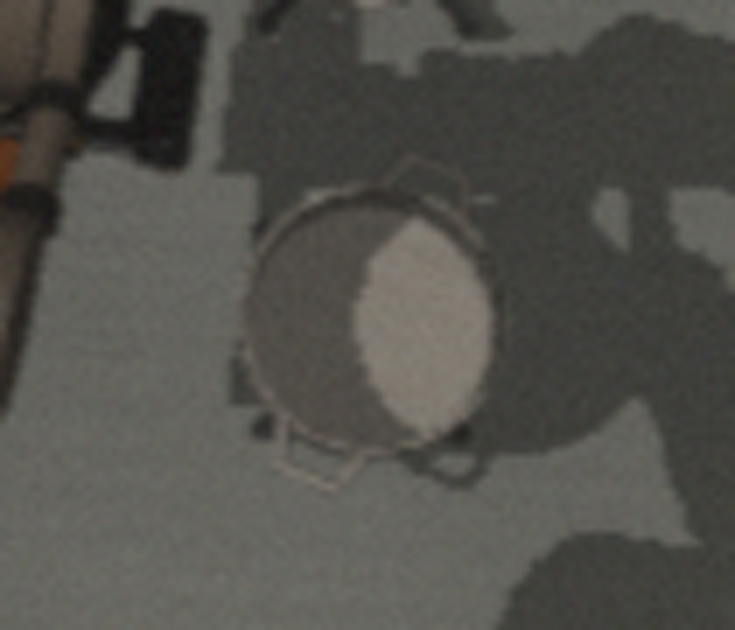

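Pot rim in the crop spans columns 245–497 and rows 187–453, giving centre px (235.2,292.5), or about (426,-204). I'll aim the turner origin 20 mm back from there.

Emit:
play_rows(rows=[[[-0.66,-1,0],[0,0,0]],[[-0.67,-1,0],[0,0,0]],[[-0.66,-1,0],[0,0,0]],[[-0.67,-1,0],[0,0,0]],[[-0.66,-1,0],[0,0,0]],[[-0.67,-0.98,0],[0,0,0]],[[0,0,-0.5],[0,0,0]],[[0,0,-0.8],[0,0,0]],[[0,0,-0.5],[0,0,0]],[[0,0,-0.2],[0,0,0]],[[0,0,0],[0,0,0]],[[0,0,0],[0,0,0]]])

```text
time: 17.9
tool_pos: [407.1, -201.6, 143.2]
tcp_rot: [3.141, -0.001, -0.121]
contact_force: [-0.4, 0.8, -0.6]
grip_width: 21.6
finger_force: 30.0
```

Emit:
play_rows(rows=[[[0,0,-0.08],[0,0,0]],[[0,0,-0.05],[0,0,0]],[[0,0,0],[0,0,0]],[[0,0,0],[0,0,0]]])

```text
time: 18.4
tool_pos: [406.8, -201.4, 138.8]
tcp_rot: [3.142, -0.0, -0.121]
contact_force: [0.4, -0.4, -0.3]
grip_width: 21.5
finger_force: 30.0
```

Run:
```python
from h import *
w=shot("wrist");save(w,"g",None,1.4)
```

```text
(no output)
```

View pics/g.png

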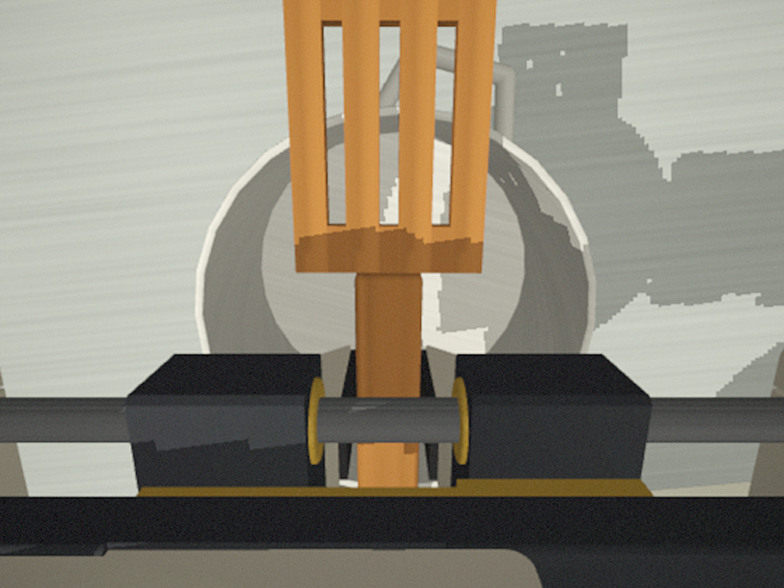

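The turner spans the mouth, with the pot centre at view column 396 and the handle at 389, so it is about 2 mm off. I'll lower the last millimetre and release.

Emit:
play_rows(rows=[[[0,0,-0.04],[0,0,0]],[[0,0,0],[0,0,0]],[[0,0,0],[0,0,0]]])

```text
time: 18.82
tool_pos: [406.8, -201.5, 137.6]
tcp_rot: [3.141, -0.0, -0.121]
contact_force: [0.4, 0.0, -0.3]
grip_width: 21.4
finger_force: 30.0
```

Emit:
play_rows(rows=[[[0,0,0],[0,0,0]],[[0,0,0],[0,0,0]],[[0,0,0],[0,0,0]],[[0,0,0],[0,0,0]],[[0,0,0.3],[0,0,0]],[[0,0,0.7],[0,0,0]],[[0,0,1],[0,0,0]],[[0,0,1],[0,0,0]],[[0,0,1],[0,0,0]],[[0,0,0],[0,0,0]],[[0,0,0],[0,0,0]]], hand=0)

```text
time: 20.2
tool_pos: [406.4, -201.2, 257.2]
tcp_rot: [-3.141, 0.001, -0.121]
contact_force: [0.1, 0.1, -1.0]
grip_width: 45.6
finger_force: 0.0
```

Run:
```python
from h import *
w=shot("wrist");print(w["obs"]["tool_pos"]);save(w,"i",None,1.4)
for r in pinpoint("turner","wrist")[:2]: print(r["at"],r["p"],at_z(w,r["at"],121).round(1))
np.save("w.npy",w,allow_pickle=True)
c=shot("top")
for r in pinpoint("lid_knob","top"): print("knob",r["at"],round(r["p"],2),at_z(c,r["at"],72).round(1))
```

```text
[ 406.44008944 -201.18593758  257.16863405]
[209.3, 277.0] 0.76 [ 404.7 -201.   121. ]
knob [232.2, 194.3] 0.96 [431.1 160.6  72. ]
knob [264.1, 410.7] 0.73 [ 331.  -643.8   72. ]
knob [216.7, 392.8] 0.57 [ 506.1 -579.4   72. ]
```

View pics/i.png

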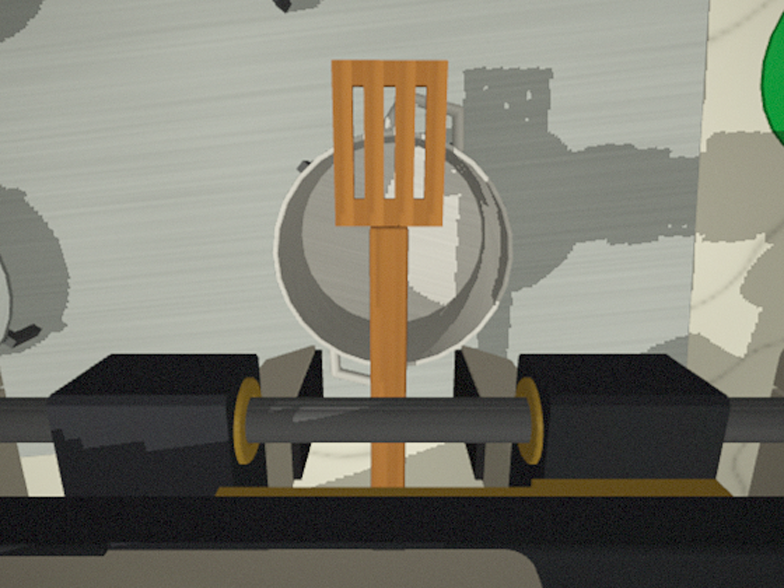

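The turner lies flat across the rim, with the rim spanning view columns 275–512 and rows 134–362. Next I'll fetch the lid, which was left at (434.5,165.5).

Emit:
play_rows(rows=[[[0.08,1,0],[0,0,0]],[[0.08,1,0],[0,0,0]],[[0.08,1,0],[0,0,0]],[[0.08,1,0],[0,0,0]],[[0.08,1,0],[0,0,0]],[[0.08,1,0],[0,0,0]],[[0.08,1,0],[0,0,0]],[[0.08,1,0],[0,0,0]],[[0.08,1,0],[0,0,0]],[[0.08,1,0],[0,0,0]],[[0.08,1,0],[0,0,0]],[[0.06,1,0],[0,0,0]]], hand=1)

```text
time: 21.9
tool_pos: [434.8, 159.6, 256.9]
tcp_rot: [3.141, 0.001, -0.121]
contact_force: [0.2, 0.1, -1.1]
grip_width: 91.8
finger_force: 0.0
```

Emit:
play_rows(rows=[[[0,0.22,0],[0,0,0]],[[0,0,0],[0,0,0]],[[0,0,0],[0,0,0]]])

```text
time: 22.28
tool_pos: [434.9, 164.4, 257.4]
tcp_rot: [3.141, 0.0, -0.121]
contact_force: [-0.3, -0.3, -0.8]
grip_width: 91.9
finger_force: 0.0
```

Run:
```python
from h import *
w0=np.load("w.npy",allow_pickle=True).item()
for v in((249,393),(249,275),(249,512),(134,393),(362,393)): print("pot",v,at_z(w0,(v[0]/1.4,v[1]/1.4),121).round(1))
w=shot("wrist");print(w["obs"]["tool_pos"])
for r in pinpoint("lid_knob","wrist")[:2]: print(r["at"],r["p"],at_z(w,r["at"],72).round(1))
```

```text
pot (249, 393) [ 430.5 -207.1  121. ]
pot (249, 275) [ 438.7 -139.2  121. ]
pot (249, 512) [ 422.2 -275.6  121. ]
pot (134, 393) [ 493.3 -214.5  121. ]
pot (362, 393) [ 360.6 -198.9  121. ]
[434.91339092 164.3628531  257.3959011 ]
[192.8, 275.0] 0.96 [436.9 165.9  72. ]
```

Emit:
play_rows(rows=[[[0,0.03,-0.8],[0,0,0]],[[0,0,-1],[0,0,0]],[[0,0,-1],[0,0,0]],[[0,0,-1],[0,0,0]],[[0,0,-1],[0,0,0]],[[0,0,-0.8],[0,0,0]],[[0,0,-0.4],[0,0,0]],[[0,0,-0.23],[0,0,0]],[[0,0,0],[0,0,0]],[[0,0,0],[0,0,0]]])

```text
time: 23.62
tool_pos: [435.5, 166.2, 71.3]
tcp_rot: [-3.141, -0.001, -0.121]
contact_force: [0.1, -0.1, 0.2]
grip_width: 91.9
finger_force: 0.0
```

Emit:
play_rows(rows=[[[0,0,0],[0,0,0]],[[0,0,0],[0,0,0]],[[0,0,0],[0,0,0]],[[0,0,0],[0,0,0]],[[0,0,0],[0,0,0]],[[0,0,0],[0,0,0]],[[0,0,0],[0,0,0]],[[0,0,0],[0,0,0]]], hand=-1)

```text
time: 24.62
tool_pos: [435.0, 166.0, 70.6]
tcp_rot: [3.141, 0.0, -0.121]
contact_force: [0.6, -0.4, -0.6]
grip_width: 27.2
finger_force: 30.0
```

Emit:
play_rows(rows=[[[0,0,0.4],[0,0,0]],[[0,0,0.9],[0,0,0]],[[0,0,1],[0,0,0]],[[0,0,1],[0,0,0]],[[0,0,1],[0,0,0]],[[0,0,0.6],[0,0,0]],[[0,-0.4,0],[0,0,0]]])

```text
time: 25.5
tool_pos: [435.5, 154.2, 219.2]
tcp_rot: [-3.141, -0.003, -0.119]
contact_force: [0.2, -0.1, -2.4]
grip_width: 27.4
finger_force: 30.0
```

Emit:
play_rows(rows=[[[-0.02,-1,0],[0,0,0]],[[-0.02,-1,0],[0,0,0]],[[-0.02,-1,0],[0,0,0]],[[-0.02,-1,0],[0,0,0]],[[-0.02,-1,0],[0,0,0]],[[-0.02,-1,0],[0,0,0]],[[-0.02,-1,0],[0,0,0]],[[-0.02,-1,0],[0,0,0]],[[-0.02,-1,0],[0,0,0]],[[-0.02,-1,0],[0,0,0]],[[-0.02,-1,0],[0,0,0]],[[-0.02,-1,0],[0,0,0]]])

```text
time: 27.0
tool_pos: [426.5, -207.1, 216.6]
tcp_rot: [-3.141, 0.002, -0.121]
contact_force: [0.4, -0.4, -1.4]
grip_width: 27.2
finger_force: 30.0
```

Emit:
play_rows(rows=[[[0,0,-0.4],[0,0,0]],[[0,0,-0.5],[0,0,0]],[[0,0,-0.4],[0,0,0]],[[0,0,-0.1],[0,0,0]],[[0,0,0],[0,0,0]],[[0,0,0],[0,0,0]]])

```text
time: 27.75
tool_pos: [428.1, -206.0, 176.1]
tcp_rot: [3.141, -0.001, -0.12]
contact_force: [0.5, -0.1, -2.1]
grip_width: 27.6
finger_force: 30.0
```

Emit:
play_rows(rows=[[[0,0.04,-0.2],[0,0,0]],[[0,0,-0.08],[0,0,0]],[[0,0,-0.04],[0,0,0]],[[0,0,0],[0,0,0]],[[0,0,0],[0,0,0]]])

```text
time: 28.38
tool_pos: [427.8, -204.8, 166.1]
tcp_rot: [3.141, -0.0, -0.121]
contact_force: [0.1, -0.0, -2.8]
grip_width: 27.5
finger_force: 30.0
```

Emit:
play_rows(rows=[[[0,0,-0.03],[0,0,0]],[[0,0,0],[0,0,0]],[[0,0,0],[0,0,0]]])

```text
time: 28.75
tool_pos: [427.9, -204.8, 165.6]
tcp_rot: [3.141, -0.001, -0.121]
contact_force: [-1.2, 1.2, 3.6]
grip_width: 27.3
finger_force: 30.0
```

Contact at the expected height. I'll release and rise straight up.

Emit:
play_rows(rows=[[[0,0,0],[0,0,0]],[[0,0,0],[0,0,0]],[[0,0,0],[0,0,0]],[[0,0,0],[0,0,0]],[[0,0,0],[0,0,0]],[[0,0,0.4],[0,0,0]],[[0,0,0.8],[0,0,0]],[[0,0,1],[0,0,0]],[[0,0,1],[0,0,0]],[[0,0,0.8],[0,0,0]],[[0,0,0],[0,0,0]],[[0,0,0],[0,0,0]]], hand=1)

```text
time: 30.25
tool_pos: [427.4, -204.5, 284.6]
tcp_rot: [-3.141, 0.001, -0.121]
contact_force: [-0.3, 0.1, -0.4]
grip_width: 91.5
finger_force: 0.0
```

Run:
```python
from h import *
w=shot("wrist");print(w["obs"]["tool_pos"])
for r in pinpoint("lid_knob","wrist")[:2]: print(r["at"],r["p"],at_z(w,r["at"],167).round(1))
save(w,"j",None,1.4);c=shot("side");save(c,"k",(140,300,200,400),4)
```

```text
[ 427.40441806 -204.49209011  284.60122621]
[213.0, 276.5] 0.89 [ 427.5 -204.1  167. ]
```

View pics/j.png

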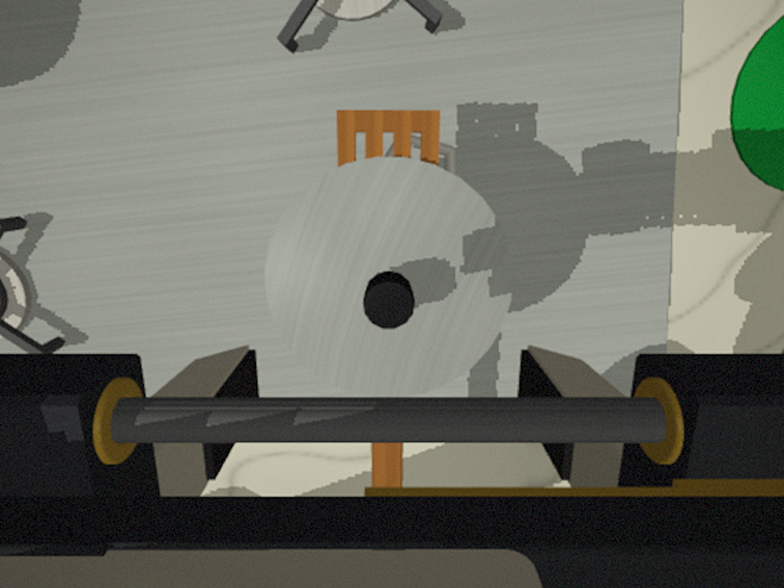

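View pics/k.png

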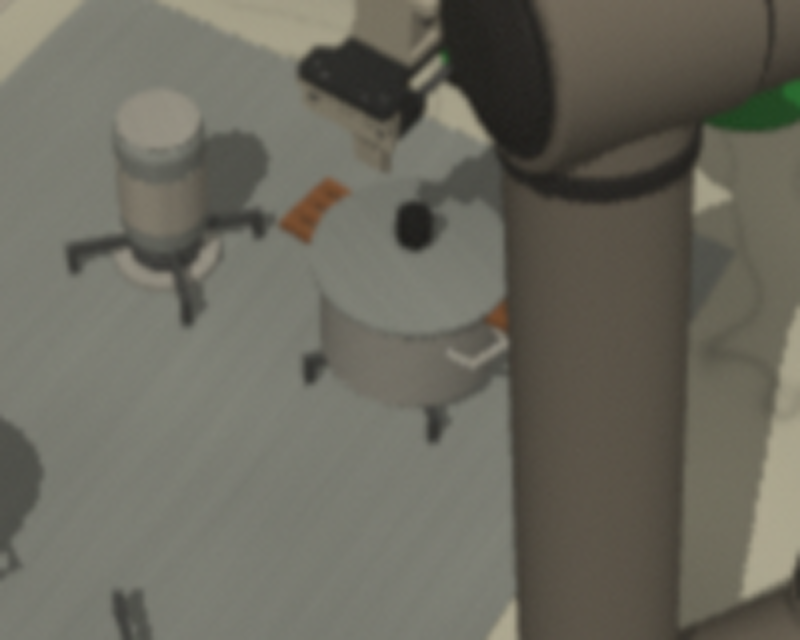

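The wrist view shows the lid centred, with its knob at view (388,299), and the blade and handle sticking out on both sides. The side view agrees and the gripper is clear, so I'm handing in.

```bash
python3 -c "
from plant import bot
print(bot.close_job())"
```

```text
the job is handed in; nothing more can be done
None
```

I propped the lid ajar and handed the job in at about 30 s: the turner bridges the pot's rim and the lid sits on it, knob up, within a few mm of centre by the last camera check; no verdict came back.

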